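# Park the index plunger and snug the sliding stop against a chair slat

## Task

Get this chair slat snug in the drilling jig: its length falls between two index notches, so pull up the sliding stop's sprung plunger, without yanking it hard against its end stop, and twist it until its cross pin drops into one of the rest notches and stays up by itself. Then slide the stop along its rail so that it pushes the slat home against the bolt on the end block, firmly but without forcing it (about 10 to 15 newtons on the slat is right), and let go, leaving everything else where it is.

Things in the scene. Friction and masses are not known exactly. Their poses are not given: they have to be found in the camera images.
- jig: Drilling jig screwed to the bench: plywood base 170 x 440 x 18 mm, origin under its centre, its y axis along the 440 mm length. A notched steel rail (24 mm wide, top 32 mm above the bench) runs along y at x = -40 mm, from y = -190 to 15 mm, with notches every 20 mm. A wooden fence (22 mm above the base) runs along y at x = 59 to 77 mm. The slat lies on the base at about x = 30 mm between the stop (at -y) and the end block (at +y).
- end_block: Fixed wooden block at the jig's +y end, 50 x 35 x 36 mm. Origin: bottom middle of the face towards the slat, at x = 30, y = 140 mm in the jig's frame; axes as the jig's. A steel bolt with a 16 mm head sticks out of this face towards the slat, 10 mm above the base: its flat head stands 6 to 20 mm proud, set differently each time and not measured. It does not give.
- stop (a joint): Sliding stop on the rail: a dark steel saddle, 56 x 60 mm, top 54 mm above the bench, with an arm reaching to +x across the slat's path (20 mm thick along y, 20 to 50 mm above the bench). Value in m: 0 at the start, grows as the stop slides along the jig's +y towards the slat and end block, up to 0.075. Locked while the plunger's tip sits in the rail notch; freed once the plunger is raised more than 7 mm. Once freed it drags with about 4 N and stays where it is left.
- stop_face (a point): Middle of the stop arm's flat face that meets the slat; axes as the jig's (y points to the slat). At the slat's mid height.
- plunger (a joint): Lift of the index plunger, m: 0 fully down (locked), upward positive. The spring pulls it down with 6 N at 0 and 400 N/m more as it rises. The cross pin clears the collar's rim at 0.012, sits in a rest notch at about 0.009 and a hard end stop ends the travel at 0.016 (do not yank against it).
- knob (a joint): Turn of the plunger's knob, rad, counter-clockwise from above: 0 with the cross pin in the deep slot (bar along the rail), play about 0.08. The shallow rest notches (3 mm deep) lie at +1.05 and -1.05 (60 degrees either way, both serve); at 90 degrees there is none. Can be turned only with the plunger lifted clear of the rim.
- knob_grip (a point): Centre of the black T-bar knob on top of the plunger: bar 44 mm long, 12 mm thick, 20 mm high, 102 mm above the bench when down, on a 10 mm shaft, vertical axis, directly over the rail. Its y axis lies along the bar, z up; turns and rises with the knob. The steel collar (36 mm across) under it has its rim 76 mm above the bench. The freed stop can be slid by this knob.
- slat: Dark wooden chair slat, 40 x 180 x 18 mm, about 0.16 kg, loose, flat on the jig's base. Origin: middle of its underside, y axis along its length.
- slat_end (a point): Middle of the slat's end face nearest to the stop, 9 mm above its underside; y points along the slat away from the stop.
- screw_jar: Bystander: small clear jar, 40 mm wide, 50 mm high, standing on the jig's base. Origin at the bottom.
- depth_collar: Bystander: steel ring, 24 mm wide, 12 mm high, on the jig's base. Origin at the bottom.
- hammer: Bystander: hammer, 260 mm long, lying on the bench. Origin: middle of its length, underside.
- screwdriver: Bystander: screwdriver, 200 mm long, black handle. Origin: middle of its length, underside.
- glue_bottle: Bystander: white bottle, 52 mm wide, 150 mm high. Origin at the bottom.
- sanding_block: Bystander: cork block, 110 x 60 x 35 mm. Origin: middle of the underside.
- folding_rule: Bystander: folded yellow rule, 35 x 210 x 15 mm. Origin: middle of the underside.
Not all that is in view belongs to the job. What is shaped like the slat but pink, red or turquoise is not meant.

How it is judged:
By the outcome, as a careful person would: the job done as asked, in the order asked, and still so for the second after the job is handed in, with the robot touching nothing.
It also fails if it takes over 58 s, if anything falls off the work surface, if the arm or the gripper's body presses on something with over 40 N, if the wrist force passes 120 N, or if a joint passes its speed limit or range.

## Robot

A 6-joint arm with a two-finger parallel gripper is mounted at the origin on the work surface. World frame = base frame: x ahead of the robot, y to its left, z up, the work surface at z = 0. Lengths are in m, angles in rad, forces in N, time in s.
With the tool pointing down it reaches from about 0.35 to 0.875 m from the base axis. Payload 4.2 kg.
Tool frame: the origin (TCP) lies midway between the tips of the shut fingers; the grasp point (between the pads) lies 19 mm behind it (ctrl.pinch_z is the z of the grasp point in the tool frame, in m); z points along the fingers, y is the line along which they close (so a half turn about z gives the same grasp; the last joint's range is limited). The gripper opens to 87 mm and grips with 3 to 60 N. Pads are 19 mm wide; open, the fingers measure 117 mm over their backs; the gripper's body (75 mm by 190 mm) begins 51 mm behind the grasp point.
Start: joints at [1.532, 0.385, 0.008, 0, -1.194, -0.259], TCP at [0.183, 0.597, 0.223] pointing down, gripper open.
Joint ranges: [-3.14, 3.14], [-1.21, 2.06], [-1.07, 1.41], [-3.16, 2.05], [-2.99, -0.16], [-3.1, 3.1]. Speed limits (rad/s): [2.79, 2.79, 3.14, 3.14, 3.14, 3.14].

## Interface

Orientations are given as a unit quaternion [x, y, z, w].
In Python, from station import ctrl gives the robot as it stands.
- The arm moves only by the tool jog_arm, never from a script. Its argument "increments" is text: rows parted by semicolons, each of 5 numbers parted by spaces: the gripper command: -1 is shut, 1 is fully open, values between are in proportion, then the shift along the world's x, y, z in m, then the turn about the world's z in rad. In form: gripper tx ty tz turn; .... A call has exactly 5 rows; each row shifts and turns the commanded pose from where the row before left it; what a row does not reach is not made up. A row lasts 1/8 s, in which the tool goes at most 62.5 mm and 10.7 degrees, less where a joint would pass 70% of its speed; a pose out of reach is approached as far as the arm can. A call with a gripper value outside its range is refused whole. The fingers move at their own pace and stop on an object; "squeeze" is the grip in N (left out, the last holds). Time passes only in rows, so rows that do not move let the fingers close, or fill a call up. It gives the time, the measured TCP pose, the force, the opening and the grip force at its end, in the units of the state.
- ctrl.observe(): the state, without advancing time (a new reading comes with each control period).
- ctrl.capture(name): name is "scene" or "side" or "wrist"; returns a dict with "pixels" (384x512x3 uint8, blue, green, red), "fx", "fy", "cx", "cy" (pixels), "R" (3x3) and "t" (3): a world point X has camera coordinates R X + t; the wrist camera has in their place "hand_eye" (4x4, takes a point from camera to tool coordinates, whose origin is the TCP and whose axes are the flange's). Camera axes: x right, y down, z forward; pixel columns grow to the right and rows downward; lengths in m; the calibration is good to about 2 mm. A picture is of the moment at which its call begins: read the wrist's pose just before it. There is no depth.
- ctrl.hand_in(): hands the job in; it is judged then, once.
The state is a dict: "clock": time; "joint_positions": joint angles; "qvel": joint speeds; "joint_torque": joint torques, N m; "tool_pos": TCP position; "orientation": TCP orientation; "wrist_force": force on the tool from outside, world axes, zero at the start; "wrist_torque": the same for the moment, N m; "width": opening from 0.0 (shut) to 1.0 (fully open); "gripper_force": force on a finger pad.
Only numpy, scipy, OpenCV 4.12 (cv2) and the standard library are available. Lean on these libraries where they do the work, as an engineer would, in place of code of your own. Each camera call takes 0.05 s, during which the arm holds its last target. There are 200 camera calls.

## Working session

There is one attempt and no reset: what is moved stays moved. The work goes in short steps, Python scripts to look and compute and a tool call to move; the robot and the scene stay as the last step left them, time stands still between calls to the robot, and variables do not carry over. Pictures are saved under pics/ and viewed, at most 10 in all, crops included, and the job is handed in when it is done.

Besides the shell and the picture viewer there is one more tool, called after "Emit:" by a JSON object that holds its "name" and its "arguments", one argument or row to a line. jog_arm: Moves the arm, as the interface text tells. Its arguments: {"type":"object","properties":{"increments":{"type":"string"},"squeeze":{"type":"number"}},"required":["increments"]}

```bash
mkdir -p pics
python3 - <<'E'
from station import ctrl
import cv2,numpy as np
s=ctrl.observe();print({k:np.round(v,3) for k,v in s.items()},ctrl.pinch_z)
for n in("scene","side"):
    c=ctrl.capture(n);cv2.imwrite(f"pics/{n}0.png",c["pixels"]);np.savez(f"{n}0.npz",**c)
a=cv2.imread("pics/scene0.png");b=cv2.imread("pics/side0.png")
cv2.imwrite("pics/both0.png",cv2.resize(np.vstack([a,b]),(800,1200))[:0+600*2] if 0 else a)
E
```

```text
{'clock': np.float64(0.0), 'joint_positions': array([ 1.532e+00,  3.860e-01,  7.000e-03, -1.000e-03, -1.194e+00,
       -2.590e-01]), 'qvel': array([ 0.   ,  0.001,  0.   , -0.   ,  0.002,  0.   ]), 'joint_torque': array([-0.0000e+00, -3.9066e+01,  1.8741e+01,  4.2200e+00,  1.1000e-02,
       -0.0000e+00]), 'tool_pos': array([0.183, 0.597, 0.221]), 'orientation': array([ 0.989, -0.148, -0.   ,  0.001]), 'wrist_force': array([ 0.365,  0.336, -0.612]), 'wrist_torque': array([-0.005, -0.013, -0.031]), 'gripper_force': np.float64(0.0), 'width': np.float64(1.0)} -0.0187
```

View pics/scene0.png

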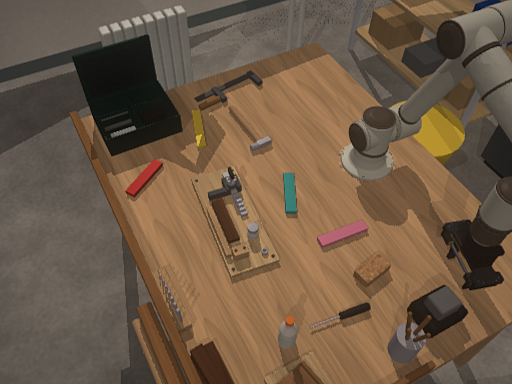

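View pics/side0.png

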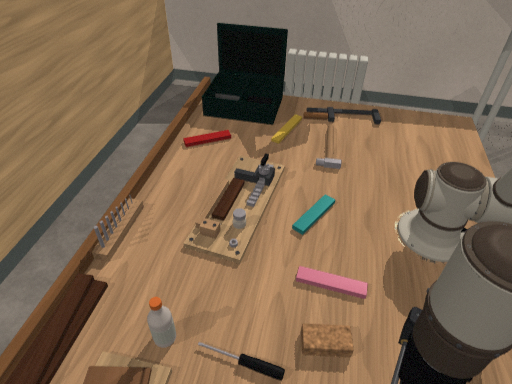

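The scene view shows the jig, with the stop and knob at (230,183), the slat at (226,222) and the end block at (240,250). The side view shows the knob at (265,160), the slat at (229,200) and the end block at (208,228). Slat look-alikes in the scene view are red (145,178), turquoise (290,192), pink (343,234) and dark boards off to the side (210,362). The brown slat in the jig at (226,222) fits the description. I'll check it in one close crop.

Run:
```python
import cv2,numpy as np
a=cv2.imread("pics/scene0.png")[155:285,180:290];b=cv2.imread("pics/side0.png")[145:265,180:290]
f=lambda i:cv2.resize(i,(400,int(i.shape[0]*400/110)),interpolation=cv2.INTER_CUBIC)
a,b=f(a),f(b);b=cv2.copyMakeBorder(b,0,a.shape[0]-b.shape[0],0,0,0)
cv2.imwrite("pics/crop0.png",np.hstack([a,b]))
for n in("scene","side"):
    c=np.load(n+"0.npz");print(n,c["fx"],c["cx"],c["cy"],-c["R"].T@c["t"])
```

```text
scene 481.2788741285594 250.32970196967972 203.9316583653849 [1.00092759 0.89895382 1.38916376]
side 381.01061408440665 253.5575330524632 190.20798851060917 [0.36327139 0.85342793 0.84057075]
```

View pics/crop0.png

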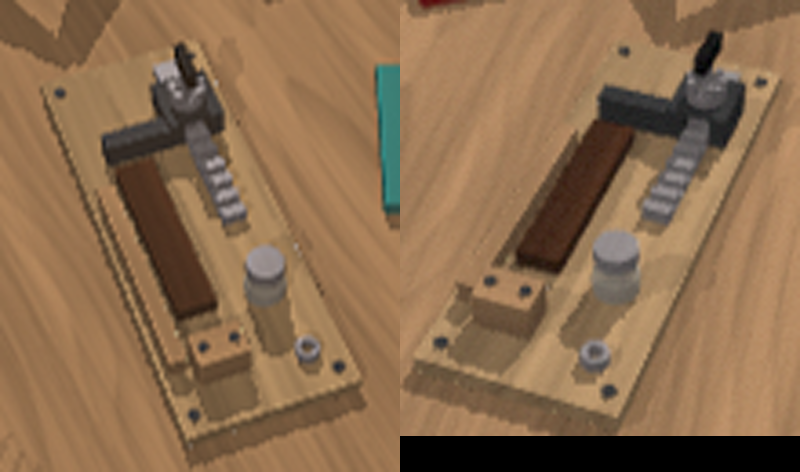

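The crop shows the dark brown slat in the jig, under the stop arm's side, with its end at crop (140,165). The knob bar is at crop (186,65) in the scene half and (709,52) in the side half. Next I'll compute the jig's pose from the base corners and triangulate the knob.

```bash
cat > h.py <<'E'
import cv2,numpy as np
from scipy.spatial.transform import Rotation as Ro
def ray(c,px):
    d=c["R"].T@np.array([(px[0]-c["cx"])/c["fx"],(px[1]-c["cy"])/c["fy"],1]);return -c["R"].T@c["t"],d/np.linalg.norm(d)
def onz(c,px,z):
    o,d=ray(c,px);return o+d*(z-o[2])/d[2]
def tri(rs):
    A=[np.eye(3)-np.outer(d,d) for o,d in rs];return np.linalg.solve(sum(A),sum(a@o for a,(o,d) in zip(A,rs)))
def fit(P,Q):  # 2D rigid Q=R(a)P+t
    P,Q=np.array(P),np.array(Q);p,q=P-P.mean(0),Q-Q.mean(0)
    a=np.arctan2((p[:,0]*q[:,1]-p[:,1]*q[:,0]).sum(),(p*q).sum());R=np.array([[np.cos(a),-np.sin(a)],[np.sin(a),np.cos(a)]])
    t=Q.mean(0)-R@P.mean(0);return a,t,R,np.round((P@R.T+t-Q)*1e3,1)
def wrist(ctrl):
    s=ctrl.observe();w=ctrl.capture("wrist");T=np.eye(4);T[:3,:3]=Ro.from_quat(s["orientation"]).as_matrix();T[:3,3]=s["tool_pos"]
    M=np.linalg.inv(T@w["hand_eye"]);return dict(pixels=w["pixels"],fx=w["fx"],fy=w["fy"],cx=w["cx"],cy=w["cy"],R=M[:3,:3],t=M[:3,3])
E
python3 - <<'E'
from h import *
s=np.load("scene0.npz");d=np.load("side0.npz");k=400/110
sp=lambda x,y:(180+x/k,155+y/k)
dp=lambda x,y:(180+(x-400)/k,145+y/k)
C=[(.085,-.22),(-.085,-.22),(-.085,.22),(.085,.22)]
A=[onz(s,sp(*p),.018)[:2] for p in[(42,90),(198,42),(360,380),(188,437)]]
B=[onz(d,dp(*p),.018)[:2] for p in[(780,73),(618,415),(415,360)]]
print(fit(C,A));print(fit(C[1:],B))
kn=tri([ray(s,sp(186,63)),ray(d,dp(709,52))]);print("knob",kn)
a,t,R,_=fit(C+C[1:],A+B);print(a,t,"knob in jig",R.T@(kn[:2]-t))
E
```

```text
(np.float64(-0.11787246857613377), array([0.58465976, 0.01149396]), array([[ 0.99306108,  0.11759971],
       [-0.11759971,  0.99306108]]), array([[-1. , -6.5],
       [ 0.5, -2.4],
       [-2.4,  4.1],
       [ 2.9,  4.8]]))
(np.float64(-0.10985126129403162), array([0.58636726, 0.0067996 ]), array([[ 0.99397242,  0.10963046],
       [-0.10963046,  0.99397242]]), array([[ 0.4, -0.5],
       [-2.5,  1.9],
       [ 2.1, -1.4]]))
knob [ 0.5304273 -0.1055955  0.1053517]
-0.11466902461551695 [0.58523453 0.00944092] knob in jig [-0.04128507 -0.12055187]
```

Emit:
{"name": "jog_arm", "arguments": {
  "increments": "1 0.0231 -0.0469 0.01 -0.0926;1 0.0231 -0.0469 0.01 -0.0926;1 0.0231 -0.0469 0.01 -0.0926;1 0.0231 -0.0469 0.01 -0.0926;1 0.0231 -0.0469 0.01 -0.0926"
}}

```text
clock: 0.72
tool_pos: [0.2992, 0.3611, 0.2726]
orientation: [0.928, -0.373, -0.0, 0.0]
wrist_force: [1.6, -0.1, 0.3]
width: 0.999
gripper_force: 0.0
```

Emit:
{"name": "jog_arm", "arguments": {
  "increments": "1 0.0231 -0.0469 0 -0.0926;1 0.0231 -0.0469 0 -0.0926;1 0.0231 -0.0469 0 -0.0926;1 0.0231 -0.0469 0 -0.0926;1 0.0231 -0.0469 0 -0.0926"
}}

```text
clock: 1.35
tool_pos: [0.4146, 0.1268, 0.2724]
orientation: [0.818, -0.576, -0.0, -0.0]
wrist_force: [0.2, 0.3, -1.0]
width: 1.003
gripper_force: 0.0
```

Emit:
{"name": "jog_arm", "arguments": {
  "increments": "1 0.0231 -0.0469 0 -0.0926;1 0.0231 -0.0469 0 -0.0926;1 0.0231 -0.0469 0 -0.0926;1 0.0231 -0.0469 0 -0.0926;1 0 0 0 0"
}}

```text
clock: 1.98
tool_pos: [0.5072, -0.0618, 0.2714]
orientation: [-0.697, 0.717, 0.001, -0.001]
wrist_force: [0.4, 0.4, 0.1]
width: 0.994
gripper_force: 0.0
```

Run:
```python
from h import *
from station import ctrl
s=ctrl.observe();print(s["clock"],s["tool_pos"],s["orientation"],s["joint_positions"],s["wrist_force"])
w=wrist(ctrl);np.savez("w1.npz",**w);cv2.imwrite("pics/w1.png",w["pixels"])
```

```text
1.975 [ 0.50724908 -0.06182335  0.27139655] [-6.96774642e-01  7.17289321e-01  5.55982186e-04 -9.04952084e-04] [ 1.96803297e-01  1.57086130e-01 -1.82988589e-01  5.21506013e-05
 -1.23284524e+00 -2.25833811e-01] [0.40288675 0.39231637 0.0651965 ]
```

View pics/w1.png

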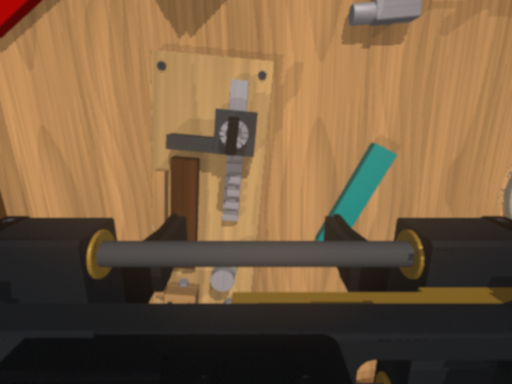

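The wrist view shows the knob's T-bar at (233,133), running along the rail from (233,118) to (232,148). The stop arm is at (190,141) and the slat's near end at (185,158). I'll fit the bar and the rail with masks.

Run:
```python
from h import *
w=dict(np.load("w1.npz"));I=w["pixels"]
m=(I[105:160,215:258].max(2)<28).astype(np.uint8)
n,l,st,ce=cv2.connectedComponentsWithStats(m);
for i in range(1,n):
    if st[i,4]>40:
        r=cv2.minAreaRect(np.argwhere(l==i)[:,::-1].astype(np.float32));print(st[i],ce[i]+[215,105],r)
for z in(.102,.112):
    p=[onz(w,q,z) for q in[(233,118),(233,148)]];print(z,p,np.linalg.norm(p[0]-p[1]),np.arctan2(*(p[0]-p[1])[1::-1]))
# rail axis
p=onz(w,(239.5,84),.032);q=onz(w,(231,219),.032);d=p-q;print("rail",p,q,np.linalg.norm(d),np.arctan2(d[1],d[0])+np.pi/2, np.arctan2(-d[1],-d[0])-np.pi/2)
e=[onz(w,x,.036) for x in[(171,158),(199,158)]];print("slat end",e)
print("arm",[onz(w,x,.05) for x in[(167,150),(215,153)]], "corners",onz(w,(273,62),.018))
print("side knob width", I[133,222:245].max(1))
```

```text
0.102 [array([ 0.52943786, -0.1284731 ,  0.102     ]), array([ 0.53116164, -0.09384511,  0.102     ])] 0.03467086880547421 -1.6205351520501554
0.112 [array([ 0.52868138, -0.12861701,  0.112     ]), array([ 0.5303531 , -0.09503491,  0.112     ])] 0.03362368160751924 -1.6205351520501574
rail [ 0.52365444 -0.17205267  0.032     ] [0.54535896 0.02378026 0.032     ] 0.1970320339812233 -0.11038131129453155 -0.11038131129453133
slat end [array([ 0.6265876 , -0.07424147,  0.036     ]), array([ 0.58623303, -0.07305914,  0.036     ])]
arm [array([ 0.62659528, -0.08757112,  0.05      ]), array([ 0.56063015, -0.08148889,  0.05      ])] corners [ 0.47678852 -0.20064619  0.018     ]
side knob width [159 158 146 119  84  59  52  51  51  51  52  52  52  51  53  65  92 109
 117 123 130 135 134]
```

Run:
```python
from h import *
w=dict(np.load("w1.npz"));I=w["pixels"]
for r in range(108,160,3):print(r,I[r,220:248].max(1))
```

```text
108 [152 151 149 150 152 156 157 157 147 140 142 143 144 145 146 148 150 150
 150 150 150 149 149 150 151 151 155 168]
111 [ 75  76  75  75  76  75  75  77  76  77  77  78  80  82  83  85  86  86
  88  89  90  93  95  99 102 107 117 129]
114 [74 76 75 76 76 75 75 75 76 75 74 74 76 76 75 74 74 73 72 72 71 72 72 72
 72 74 75 76]
117 [74 75 76 75 75 75 75 73 65 58 55 55 55 55 57 58 60 60 63 68 71 72 73 74
 73 72 72 72]
120 [75 75 75 75 75 78 82 78 65 53 52 52 52 52 52 52 52 51 60 83 90 83 75 73
 72 71 72 72]
123 [ 75  76  82 101 116 129 136 116  76  54  52  52  52  52  52  52  52  54
  79 120 142 143 133 118 100  82  74  73]
126 [ 84 109 138 156 161 160 150 116  71  52  51  51  52  52  52  52  52  60
  91 124 139 135 133 140 144 133 109  84]
129 [ 99 128 149 156 158 153 133  94  61  52  51  52  52  51  52  52  51  60
  86 105 115 131 144 148 149 148 139 118]
132 [141 152 153 153 144 122  89  64  53  50  51  52  52  51  52  52  53  64
  90 107 113 120 131 137 136 132 129 122]
135 [115 130 139 143 144 125  90  60  52  52  52  51  52  52  53  52  56  77
 103 118 121 126 136 144 146 148 146
[... 201 characters left out ...]

 134 139 146 152 155 154 150 136 109  85]
144 [ 63  63  65  69  77  74  59  52  51  51  51  51  51  52  52  63 100 137
 156 154 139 123 120 123 108  84  74  76]
147 [ 64  62  62  62  60  55  52  51  52  52  51  51  52  52  51  59  84 111
 128 129 114  90  70  66  67  68  72  75]
150 [63 63 63 61 59 54 51 51 51 52 51 52 52 52 52 54 58 63 65 64 65 65 66 67
 72 75 76 77]
153 [80 78 75 74 68 62 57 53 52 53 53 52 53 53 54 58 62 65 65 66 65 66 66 67
 72 76 77 77]
156 [139 139 139 138 138 133 124 115 112 111 107 102 100 102 108 110 109 108
 108 105 103 101  98 100 103 103 102 101]
159 [139 140 139 140 139 137 129 120 115 113 109 107 108 111 113 115 115 114
 113 112 110 110 115 121 125 126 127 127]
```

Emit:
{"name": "jog_arm", "arguments": {
  "increments": "0 0.0076 -0.0157 -0.02 -0.028;0 0.0076 -0.0157 -0.02 -0.028;0 0.0076 -0.0156 -0.02 -0.027;0 0 0 -0.04 0;0 0 0 0 0"
}}

```text
clock: 2.65
tool_pos: [0.5269, -0.1053, 0.1698]
orientation: [-0.669, 0.743, 0.003, -0.003]
wrist_force: [0.1, 0.0, 0.6]
width: 0.545
gripper_force: 0.0
```

Run:
```python
from h import *
from station import ctrl
s=ctrl.observe();print(s["clock"],s["tool_pos"],s["orientation"],s["wrist_force"])
w=wrist(ctrl);np.savez("w2.npz",**w);a=w["pixels"]
b=ctrl.capture("side");np.savez("side2.npz",**b);c=cv2.resize(b["pixels"][100:220,190:350],(640,480),interpolation=cv2.INTER_CUBIC)[:, :288]
cv2.imwrite("pics/w2.png",np.hstack([cv2.copyMakeBorder(a,0,96,0,0,0),c]))
```

```text
2.65 [ 0.52692733 -0.10525386  0.16979285] [-0.66888693  0.74335405  0.00262226 -0.00285479] [0.14563308 0.02060168 0.61407826]
```

View pics/w2.png

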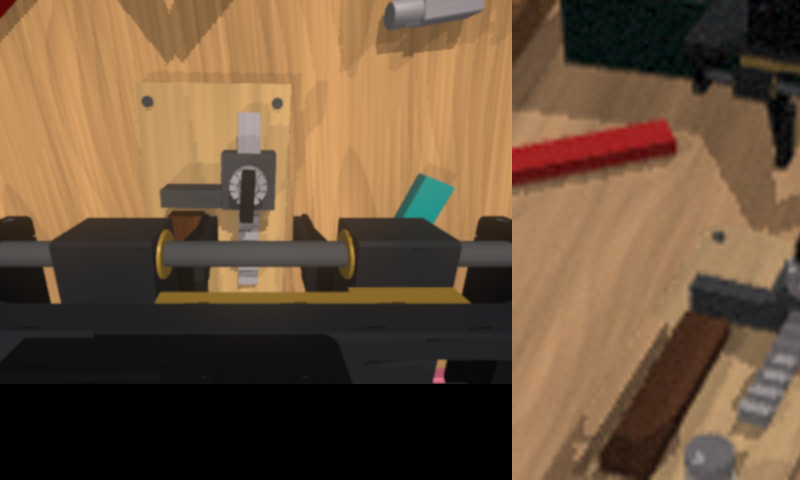

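The wrist view shows the knob bar upright at (248,196), spanning rows 170–222, so it is aligned with the fingers.

Run:
```python
from h import *
w=dict(np.load("w2.npz"));I=w["pixels"]
for r in range(160,230,6):
    x=np.where(I[r,225:275].max(1)<58)[0]+225;print(r,x.min() if len(x) else 0,x.max() if len(x) else 0,len(x))
for z in(.102,.112):print([onz(w,p,z).round(4) for p in[(247.5,170),(247.5,196),(247.5,222)]])
```

```text
160 0 0 0
166 0 0 0
172 243 253 11
178 243 253 11
184 242 253 12
190 242 252 11
196 242 252 11
202 241 252 12
208 240 253 14
214 240 252 13
220 241 251 11
226 0 0 0
[array([ 0.529 , -0.1308,  0.102 ]), array([ 0.5316, -0.1081,  0.102 ]), array([ 0.5343, -0.0841,  0.102 ])]
[array([ 0.5286, -0.1328,  0.112 ]), array([ 0.531 , -0.1111,  0.112 ]), array([ 0.5336, -0.0882,  0.112 ])]
```

Emit:
{"name": "jog_arm", "arguments": {
  "increments": "0 0.002 -0.004 -0.02 0;0 0 0 -0.025 0;0 0 0 -0.025 0;0 0 0 -0.015 0;0 0 0 0 0"
}}

```text
clock: 3.38
tool_pos: [0.5318, -0.1099, 0.0878]
orientation: [-0.669, 0.743, -0.0, -0.0]
wrist_force: [0.1, -0.9, 0.8]
width: 0.5
gripper_force: 0.0
```

Emit:
{"name": "jog_arm", "arguments": {
  "increments": "-0.3 0 0 0 0;-0.5 0 0 0 0;-0.6 0 0 0 0;-0.7 0 0 0 0;-1 0 0 0 0",
  "squeeze": 25
}}

```text
clock: 4.0
tool_pos: [0.5325, -0.11, 0.0878]
orientation: [-0.669, 0.744, -0.001, 0.001]
wrist_force: [1.9, -0.3, 0.3]
width: 0.134
gripper_force: 25.0
```

Emit:
{"name": "jog_arm", "arguments": {
  "increments": "-1 0 0 0.002 0;-1 0 0 0.003 0;-1 0 0 0.003 0;-1 0 0 0.003 0;-1 0 0 0 0",
  "squeeze": 40
}}

```text
clock: 4.62
tool_pos: [0.5322, -0.1099, 0.0978]
orientation: [-0.668, 0.744, -0.0, 0.001]
wrist_force: [4.9, -0.8, -10.1]
width: 0.13
gripper_force: 40.0
```

Emit:
{"name": "jog_arm", "arguments": {
  "increments": "-1 0 0 0.0015 0;-1 0 0 0.0015 0;-1 0 0 0.0005 0;-1 0 0 0 0;-1 0 0 0 0"
}}

```text
clock: 5.25
tool_pos: [0.5322, -0.1099, 0.1008]
orientation: [-0.668, 0.744, -0.0, 0.001]
wrist_force: [5.6, -1.8, -12.3]
width: 0.135
gripper_force: 40.0
```

Emit:
{"name": "jog_arm", "arguments": {
  "increments": "-1 0.001 0 0 0;-1 0 0 0 0.05;-1 0 0 0 0.08;-1 0 0 0 0.08;-1 0 0 0 0"
}}

```text
clock: 5.88
tool_pos: [0.5326, -0.1099, 0.1006]
orientation: [0.743, -0.67, -0.0, -0.0]
wrist_force: [4.9, -2.0, -11.4]
width: 0.133
gripper_force: 40.0
```

Run:
```python
from station import ctrl
import numpy as np
s=ctrl.observe();print({k:np.round(s[k],3) for k in("tool_pos","orientation","wrist_force","wrist_torque","joint_positions")})
```

```text
{'tool_pos': array([ 0.533, -0.11 ,  0.101]), 'orientation': array([ 0.743, -0.67 , -0.   , -0.   ]), 'wrist_force': array([  4.925,  -1.954, -11.37 ]), 'wrist_torque': array([-0.317, -1.768, -0.016]), 'joint_positions': array([ 0.094,  0.371, -0.355, -0.001, -0.845,  0.01 ])}
```

Emit:
{"name": "jog_arm", "arguments": {
  "increments": "-1 0 0 0 0.12;-1 0 0 0 0.12;-1 0 0 0 0.12;-1 0 0 0 0.12;-1 0 0 0 0.12"
}}

```text
clock: 6.5
tool_pos: [0.5335, -0.1097, 0.1008]
orientation: [0.908, -0.419, 0.001, -0.001]
wrist_force: [6.5, 0.4, -11.5]
width: 0.135
gripper_force: 40.0
```

Emit:
{"name": "jog_arm", "arguments": {
  "increments": "-1 0 0 0 0.12;-1 0 0 0 0.12;-1 0 0 0 0;-1 0 0 0 0;-1 0 0 0 0"
}}

```text
clock: 7.12
tool_pos: [0.5337, -0.1095, 0.1009]
orientation: [0.951, -0.309, 0.001, -0.001]
wrist_force: [6.7, 0.7, -12.3]
width: 0.135
gripper_force: 40.0
```

Run:
```python
from station import ctrl
import numpy as np
s=ctrl.observe();o=s["orientation"];print(2*np.arctan2(o[1],o[0]),{k:np.round(s[k],4) for k in("tool_pos","orientation","wrist_force","wrist_torque","joint_positions")})
```

```text
-0.6275020316726276 {'tool_pos': array([ 0.5337, -0.1095,  0.1009]), 'orientation': array([ 9.512e-01, -3.086e-01,  9.000e-04, -9.000e-04]), 'wrist_force': array([  6.7133,   0.6598, -12.2649]), 'wrist_torque': array([ 0.1956, -2.141 ,  0.0123]), 'joint_positions': array([ 0.0948,  0.3706, -0.3542, -0.0012, -0.8437,  0.8493])}
```

Emit:
{"name": "jog_arm", "arguments": {
  "increments": "-1 0 0 -0.0015 0;-1 0 0 -0.0015 0;-1 0 0 -0.0015 0;-1 0 0 0 0;-1 0 0 0 0"
}}

```text
clock: 7.75
tool_pos: [0.5338, -0.1095, 0.0969]
orientation: [0.951, -0.309, 0.001, -0.001]
wrist_force: [5.7, 0.4, -9.9]
width: 0.131
gripper_force: 40.0
```

Emit:
{"name": "jog_arm", "arguments": {
  "increments": "-1 0 0 -0.001 0;-1 0 0 -0.0005 0;-1 0 0 0 0;-1 0 0 0 0;-1 0 0 0 0"
}}

```text
clock: 8.38
tool_pos: [0.5338, -0.1096, 0.0966]
orientation: [0.951, -0.308, 0.001, -0.001]
wrist_force: [4.7, 2.6, -5.3]
width: 0.138
gripper_force: 40.0
```

Emit:
{"name": "jog_arm", "arguments": {
  "increments": "-1 0 0 -0.0006 0;-1 0 0 0 0;-1 0.0002 0.002 0 0;-1 0.0003 0.003 0 0;-1 0.0003 0.003 0 0"
}}

```text
clock: 9.0
tool_pos: [0.5344, -0.1035, 0.0965]
orientation: [0.951, -0.308, 0.001, 0.001]
wrist_force: [4.0, -5.3, -0.8]
width: 0.132
gripper_force: 40.0
```

Emit:
{"name": "jog_arm", "arguments": {
  "increments": "-1 0.00034 0.003 0 0;-1 0.00034 0.003 0 0;-1 0.00034 0.003 0 0;-1 0.00034 0.003 0 0;-1 0.00034 0.003 0 0"
}}

```text
clock: 9.62
tool_pos: [0.5361, -0.0889, 0.0965]
orientation: [0.951, -0.308, 0.001, 0.001]
wrist_force: [5.2, -5.9, -1.2]
width: 0.14
gripper_force: 40.0
```

The stop slides freely, so the plunger is up. I'll check how much travel remains before closing in.

Run:
```python
from h import *
from station import ctrl
a=ctrl.capture("scene")["pixels"][155:285,170:290];b=ctrl.capture("side")["pixels"][135:265,170:290]
cv2.imwrite("pics/c3.png",cv2.resize(np.hstack([a,b]),(800,433),interpolation=cv2.INTER_CUBIC))
```

```text
(no output)
```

View pics/c3.png

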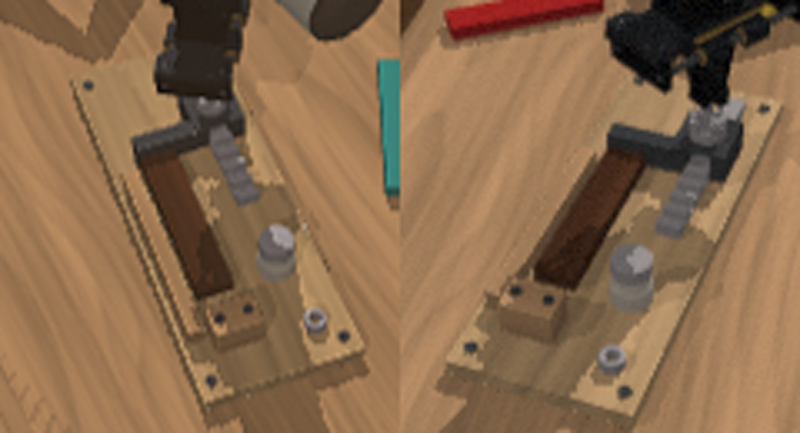

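The view shows the arm against the slat, at scene crop (165,150). The slat's far end is at (218,292), close to the end block's face at (230,297). I'll estimate the gap.

Run:
```python
from h import *
s=np.load("scene0.npz");d=np.load("side0.npz");k=10/3
sp=lambda x,y:(170+x/k,155+y/k)
dp=lambda x,y:(170+(x-400)/k,135+y/k)
u=np.array([.1118,.9937])
for c,f,sl,bl in((s,sp,[(205,295),(231,286)],[(204,303),(257,292)]),(d,dp,[(536,280),(575,289)],[(503,279),(568,290)])):
    print([u@onz(c,f(*p),.036)[:2] for p in sl],[u@onz(c,f(*p),.054)[:2] for p in bl])
```

```text
[np.float64(0.18925987432137556), np.float64(0.18877692785141176)] [np.float64(0.2084176323077371), np.float64(0.21548569636958656)]
[np.float64(0.19546992392926016), np.float64(0.19391431492442587)] [np.float64(0.21945540672523597), np.float64(0.21254825506247918)]
```

Emit:
{"name": "jog_arm", "arguments": {
  "increments": "-1 0.00005 0.0005 0 0;-1 0.00005 0.0005 0 0;-1 0.00005 0.0005 0 0;-1 0.00004 0.0003 0 0;-1 0.00003 0.0002 0 0"
}}

```text
clock: 10.35
tool_pos: [0.5364, -0.0869, 0.0965]
orientation: [0.951, -0.308, 0.002, 0.001]
wrist_force: [4.7, -5.6, -1.7]
width: 0.135
gripper_force: 40.0
```

Emit:
{"name": "jog_arm", "arguments": {
  "increments": "-1 0.00006 0.0005 0 0;-1 0.00006 0.0005 0 0;-1 0.00006 0.0005 0 0;-1 0.00006 0.0005 0 0;-1 0.00006 0.0005 0 0"
}}

```text
clock: 10.98
tool_pos: [0.5367, -0.0844, 0.0965]
orientation: [0.951, -0.308, 0.001, 0.001]
wrist_force: [5.0, -6.1, -1.7]
width: 0.133
gripper_force: 40.0
```

Emit:
{"name": "jog_arm", "arguments": {
  "increments": "-1 0.00006 0.0005 0 0;-1 0.00006 0.0005 0 0;-1 0.00006 0.0005 0 0;-1 0.00006 0.0005 0 0;-1 0.00006 0.0005 0 0"
}}

```text
clock: 11.6
tool_pos: [0.537, -0.0819, 0.0965]
orientation: [0.951, -0.308, 0.002, 0.001]
wrist_force: [4.7, -6.7, -1.0]
width: 0.134
gripper_force: 40.0
```

Emit:
{"name": "jog_arm", "arguments": {
  "increments": "-1 0.00006 0.0005 0 0;-1 0.00006 0.0005 0 0;-1 0.00006 0.0005 0 0;-1 0.00006 0.0005 0 0;-1 0.00006 0.0005 0 0"
}}

```text
clock: 12.22
tool_pos: [0.5372, -0.0794, 0.0965]
orientation: [0.951, -0.308, 0.001, 0.001]
wrist_force: [5.0, -6.4, -2.7]
width: 0.134
gripper_force: 40.0
```

Emit:
{"name": "jog_arm", "arguments": {
  "increments": "-1 0.00006 0.0005 0 0;-1 0.00006 0.0005 0 0;-1 0.00006 0.0005 0 0;-1 0.00006 0.0005 0 0;-1 0.00006 0.0005 0 0"
}}

```text
clock: 12.85
tool_pos: [0.5375, -0.0769, 0.0965]
orientation: [0.951, -0.308, 0.001, 0.001]
wrist_force: [4.8, -5.4, -1.3]
width: 0.133
gripper_force: 40.0
```

Emit:
{"name": "jog_arm", "arguments": {
  "increments": "-1 0.00006 0.0005 0 0;-1 0.00006 0.0005 0 0;-1 0.00006 0.0005 0 0;-1 0.00006 0.0005 0 0;-1 0.00006 0.0005 0 0"
}}

```text
clock: 13.48
tool_pos: [0.5379, -0.0744, 0.0965]
orientation: [0.951, -0.308, 0.001, 0.001]
wrist_force: [4.7, -5.8, -0.9]
width: 0.134
gripper_force: 40.0
```

Emit:
{"name": "jog_arm", "arguments": {
  "increments": "-1 0.00006 0.0005 0 0;-1 0.00006 0.0005 0 0;-1 0.00006 0.0005 0 0;-1 0.00006 0.0005 0 0;-1 0.00006 0.0005 0 0"
}}

```text
clock: 14.1
tool_pos: [0.5382, -0.0719, 0.0965]
orientation: [0.951, -0.308, 0.001, 0.001]
wrist_force: [3.4, -5.4, -1.5]
width: 0.134
gripper_force: 40.0
```

Emit:
{"name": "jog_arm", "arguments": {
  "increments": "-1 0.00006 0.0005 0 0;-1 0.00006 0.0005 0 0;-1 0.00006 0.0005 0 0;-1 0.00006 0.0005 0 0;-1 0.00006 0.0005 0 0"
}}

```text
clock: 14.72
tool_pos: [0.5385, -0.0694, 0.0965]
orientation: [0.951, -0.308, 0.001, 0.001]
wrist_force: [5.5, -5.4, -1.6]
width: 0.135
gripper_force: 40.0
```

Emit:
{"name": "jog_arm", "arguments": {
  "increments": "-1 0.00006 0.0005 0 0;-1 0.00006 0.0005 0 0;-1 0.00006 0.0005 0 0;-1 0.00006 0.0005 0 0;-1 0.00006 0.0005 0 0"
}}

```text
clock: 15.35
tool_pos: [0.5387, -0.0677, 0.0965]
orientation: [0.951, -0.308, 0.001, 0.002]
wrist_force: [6.7, -10.5, -2.0]
width: 0.135
gripper_force: 40.0
```

Emit:
{"name": "jog_arm", "arguments": {
  "increments": "-1 0.00003 0.0003 0 0;-1 0.00003 0.0003 0 0;-1 0.00003 0.0003 0 0;-1 0 0 0 0;-1 0 0 0 0"
}}

```text
clock: 15.98
tool_pos: [0.5387, -0.0675, 0.0965]
orientation: [0.951, -0.308, 0.001, 0.002]
wrist_force: [5.1, -13.0, -1.3]
width: 0.13
gripper_force: 40.0
```

Emit:
{"name": "jog_arm", "arguments": {
  "increments": "-1 0.00003 0.0003 0 0;-1 0.00003 0.0003 0 0;-1 0.00003 0.0003 0 0;-1 0.00002 0.0002 0 0;-1 0 0 0 0"
}}

```text
clock: 16.6
tool_pos: [0.5387, -0.0672, 0.0966]
orientation: [0.951, -0.308, 0.001, 0.003]
wrist_force: [6.5, -14.2, -3.4]
width: 0.136
gripper_force: 40.0
```

Run:
```python
from station import ctrl
print(ctrl.observe()["wrist_force"],ctrl.observe()["tool_pos"])
```

```text
[  6.50708381 -14.15606062  -3.39626961] [ 0.53867083 -0.06715537  0.0965585 ]
```

Emit:
{"name": "jog_arm", "arguments": {
  "increments": "-1 0.00003 0.0003 0 0;-1 0.00003 0.0003 0 0;-1 0.00003 0.0003 0 0;-1 0 0 0 0;-1 0 0 0 0"
}}

```text
clock: 17.23
tool_pos: [0.5387, -0.0668, 0.0966]
orientation: [0.951, -0.308, 0.001, 0.003]
wrist_force: [6.2, -16.6, -1.8]
width: 0.136
gripper_force: 40.0
```

Emit:
{"name": "jog_arm", "arguments": {
  "increments": "-1 0.00002 0.0002 0 0;-1 0.00001 0.0001 0 0;-1 0 0 0 0;-1 0 0 0 0;-1 0 0 0 0"
}}

```text
clock: 17.85
tool_pos: [0.5387, -0.0667, 0.0966]
orientation: [0.951, -0.308, 0.001, 0.003]
wrist_force: [6.5, -17.1, -2.5]
width: 0.135
gripper_force: 40.0
```

Emit:
{"name": "jog_arm", "arguments": {
  "increments": "-1 -0.0001 -0.001 0 0;-1 -0.0001 -0.001 0 0;-1 -0.0001 -0.0008 0 0;-1 0 0 0 0;-1 0 0 0 0"
}}

```text
clock: 18.48
tool_pos: [0.5387, -0.0675, 0.0966]
orientation: [0.951, -0.308, 0.001, 0.002]
wrist_force: [4.7, -11.9, -0.4]
width: 0.13
gripper_force: 40.0
```

Emit:
{"name": "jog_arm", "arguments": {
  "increments": "-1 -0.0001 -0.0007 0 0;-1 -0.0001 -0.0007 0 0;-1 0 -0.0004 0 0;-1 0 0 0 0;-1 0 0 0 0"
}}

```text
clock: 19.1
tool_pos: [0.5387, -0.068, 0.0965]
orientation: [0.951, -0.308, 0.002, 0.001]
wrist_force: [5.2, -4.9, -0.8]
width: 0.134
gripper_force: 40.0
```

Emit:
{"name": "jog_arm", "arguments": {
  "increments": "-1 0.0005 -0.0005 0 0;-1 0.0005 -0.0003 0 0;-1 0 0 0 0;-0.6 0 0 0 0;-0.3 0 0 0 0",
  "squeeze": 10
}}

```text
clock: 19.73
tool_pos: [0.5367, -0.067, 0.0944]
orientation: [0.951, -0.309, -0.002, 0.0]
wrist_force: [1.1, 0.8, 1.0]
width: 0.241
gripper_force: 0.0
```

Emit:
{"name": "jog_arm", "arguments": {
  "increments": "-0.1 0 0 0 0;0 0 0 0 0;0 0 0 0.01 0;0 0 0 0.03 0;0 0 0 0.04 0"
}}

```text
clock: 20.35
tool_pos: [0.5379, -0.0674, 0.1761]
orientation: [0.951, -0.308, -0.001, 0.0]
wrist_force: [0.7, 0.2, 0.2]
width: 0.497
gripper_force: 0.0
```

Emit:
{"name": "jog_arm", "arguments": {
  "increments": "0 0 0 0.05 0;0 -0.03 0 0.03 0;0 -0.04 0.03 0.02 0;0 -0.04 0.03 0 0;0 0 0 0 0"
}}

```text
clock: 20.98
tool_pos: [0.4264, -0.0064, 0.277]
orientation: [0.952, -0.307, 0.001, -0.001]
wrist_force: [-0.2, 0.3, -0.2]
width: 0.501
gripper_force: 0.0
```

Run:
```python
from h import *
from station import ctrl
a=ctrl.capture("scene")["pixels"][155:285,170:290];b=ctrl.capture("side")["pixels"][135:265,170:290]
cv2.imwrite("pics/c4.png",cv2.resize(np.hstack([a,b]),(800,433),interpolation=cv2.INTER_CUBIC))
```

```text
(no output)
```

View pics/c4.png

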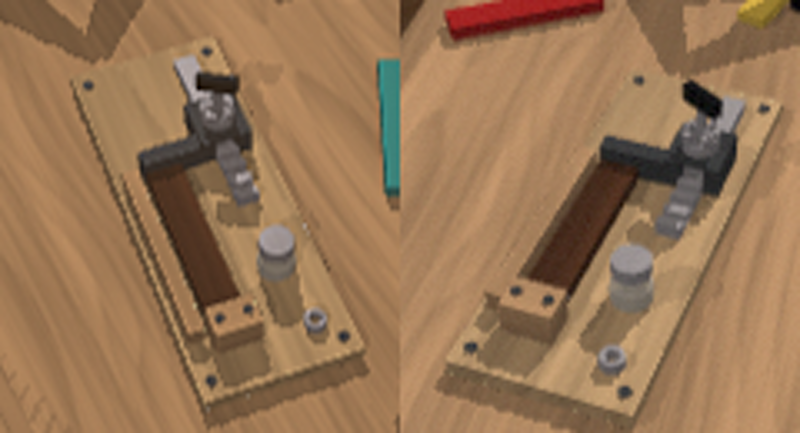

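The picture shows the knob raised and turned (scene crop (217,83)), with the plunger staying up by itself. The stop arm is on the slat at (175,160), the slat's far end is at the end block (225,303), and the jar and collar are undisturbed.

```bash
python3 -c "
from station import ctrl
print(ctrl.hand_in())"
```

```text
the job is handed in; nothing more can be done
None
```

I handed the job in at about 21 s: the plunger is parked up in its +60° rest notch, the slat was pushed home against the bolt with an estimated 11–12 N, and the arm is clear with nothing else seen to move in the last picture.

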